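Put the clay away: shut its drawer and the chest's sliding cover

TASK

I have finished with the clay: with your fingertips, push the drawer that has the wrapped clay block in it fully shut, and push the sliding cover on top of the little chest fully shut too, flush with the chest's side. Leave the drawer with the star-shaped cutter open as it stands. Only push; do not pick anything up, and do not disturb the things standing round the chest.

Things in the scene. Friction and masses are not known exactly. Their poses are not given: they have to be found in the camera images.
- chest: light-wood craft chest, fixed, 130 (x) x 250 (y) mm; origin: centre of its underside, on the table; x from front to back (away from the robot), y to its left, z up. Two drawers slide out of its front (face at x -65 mm), centred at y +60.5 (left) and -60.5 mm (right); their case is 66 mm high. The tray on it (x -22 to +65 mm, top at 96 mm) has a cover that slides out past the left side (y +125 mm).
- drawer_left_front (a point): centre of the left drawer's front face, 35.5 mm above the table; axes as the chest's. The front is 110 wide, 45 high, 10 mm thick, plain, with a flat label plate and no handle; the drawer behind it is open at the top, inside 96 x 102 mm, walls up to 48 mm above the table. Pushing along chest +x shuts it.
- drawer_right_front (a point): centre of the right drawer's front face, 35.5 mm above the table; axes as the chest's. The front is 110 wide, 45 high, 10 mm thick, plain, with a flat label plate and no handle; the drawer behind it is open at the top, inside 96 x 102 mm, walls up to 48 mm above the table. Pushing along chest +x shuts it.
- drawer_left (a joint): how far the left drawer stands open, m; 0 is fully shut (front flush with the chest's front, against a stop), up to 0.10. Starts between 0.055 and 0.085. About 1 to 2 N moves it; it stays where it is left.
- drawer_right (a joint): the same for the right drawer.
- cover (a joint): how far the cover has slid out to the chest's left (+y), m; 0 is fully shut (outer edge flush with the chest's left side, against a stop), up to 0.12. Starts between 0.05 and 0.10. About 1 to 2 N moves it; it stays where it is left.
- cover_edge (a point): middle of the cover's outer (chest +y) edge face, 86 mm above the table. The cover is a board 67 (chest x, centred at chest x +21.5)  x 242 (chest y) x 7.5 mm, lying 82 to 90 mm above the table; where it stands out past the chest's side there is free space under it. Pushing this edge along chest -y shuts it.
- clay_block: cream wrapped block of polymer clay, 64 x 55 x 17 mm, lying loose in one of the two drawers (either one; chest y above 0: the left one); origin at the centre of its underside, 18 mm above the table
- star_cutter: bare metal star-shaped clay cutter, 43 x 43 x 20 mm, lying loose in the other drawer; origin at the centre of its underside
- white_bottle: small white bottle standing to the right of the chest, 26 x 29 x 72 mm; origin at the centre of its underside; bystander
- glitter_jar: little jar with a black lid standing to the right front of the chest, 39 mm across, 43 mm high; origin at the centre of its underside; bystander
- sander: sanding block lying to the left front of the chest, 45 x 68 x 24 mm; origin at the centre of its underside; bystander

How it is judged:
At the end, for the whole second after the job is handed in: The drawer with the clay block is within 4 mm of fully shut with the block lying in it, the cover is within 4 mm of fully shut, the cutter's drawer is still open within 12 mm of where it stood, the cutter lies in it, and the bottle, jar and sanding block are within 15 mm of where they stood (((y of clay_block in the frame of chest above 0.02 m and value of joint drawer_left below 0.004 m and value of joint drawer_right above 0.04 m and distance of drawer_right_front from where it was at the start of the episode below 0.012 m) or (y of clay_block in the frame of chest below -0.02 m and value of joint drawer_right below 0.004 m and value of joint drawer_left above 0.04 m and distance of drawer_left_front from where it was at the start of the episode below 0.012 m)) and value of joint cover below 0.004 m and linear speed of clay_block below 0.02 m/s and height (world z) of each of clay_block, star_cutter below 0.03 m and distance of each of white_bottle, glitter_jar, sander from where it was at the start of the episode below 0.015 m); the robot touches nothing.
It fails at once if the clay block or the cutter is lifted (height (world z) of any of clay_block, star_cutter above 0.035 m).
It fails at once if the cutter's drawer is moved more than 15 mm ((y of star_cutter in the frame of chest above 0.02 m and distance of drawer_left_front from where it was at the start of the episode above 0.015 m) or (y of star_cutter in the frame of chest below -0.02 m and distance of drawer_right_front from where it was at the start of the episode above 0.015 m)).
It fails at once if a bystander is lifted, knocked or moved more than 15 mm (distance of any of white_bottle, glitter_jar, sander from where it was at the start of the episode above 0.015 m).
It also fails if it takes over 51 s, if anything falls off the work surface, if the arm or the gripper's body presses on something with over 40 N, if the wrist force passes 120 N, or if a joint passes its speed limit or range.

ROBOT

A 6-joint arm with a two-finger parallel gripper is mounted at the origin on a cart in front of the work surface, level with it; the furniture and walls round the work are solid. World frame = base frame: x ahead of the robot, y to its left, z up, the work surface at z = 0. Lengths are in m, angles in rad, forces in N, time in s.
With the tool pointing down it reaches from about 0.3 to 0.875 m from the base axis. Payload 6.4 kg.
Tool frame: the origin (TCP) lies at the very end of the fingers, on their centre line; the grasp point (between the pads) lies 19 mm behind it; z points along the fingers, y is the line along which they close (so a half turn about z gives the same grasp; the last joint's range is limited). The gripper opens to 85 mm and grips with 20 to 120 N. Pads are 22 mm wide; open, the fingers measure 114 mm over their backs; the gripper's body (76 mm by 85 mm) begins 54 mm behind the grasp point. The pads swing forward as they close: fully open they stand 13 mm farther back than shut.
Start: joints at [-1.328, 0.181, 1.607, -0, 1.354, -0.206], TCP at [0.25, -0.518, 0.231] pointing down, gripper open.
Joint ranges: [-2.99, 2.99], [-0.89, 2.07], [0.3, 2.58], [-1.14, 4.28], [0, 2.63], [-3.12, 3.12]. Speed limits (rad/s): [2.57, 2.57, 3.01, 3.14, 3.14, 3.14].

INTERFACE

Orientations are given as a unit quaternion [w, x, y, z].
In Python, from bench import ctrl, eyes, get_obs gives the robot as it stands (ctrl), with the cameras (eyes) and the readings as plain functions.
- The arm moves only by the tool pendant, called after "Request:" by a JSON object that holds its "method" and its "body". Schema: {"type":"object","properties":{"deltas":{"type":"array","items":{"type":"array","items":{"type":"array","items":{"type":"number"},"minItems":7,"maxItems":7},"minItems":1,"maxItems":10},"minItems":1,"maxItems":1},"only":{"type":"string"},"quiet":{"type":"boolean"},"lines":{"type":"string"}},"required":["deltas"],"additionalProperties":false}. deltas is a list that holds a single list of rows (three levels of brackets), with 1 to 10 rows, each of 7 numbers: dx, dy, dz in m, then a rotation vector rx, ry, rz in rad, then the opening from 0.0 (shut) to 1.0 (fully open); each row is the pose to reach, as a shift and turn from the pose commanded when the call began, along the tool's axes at that moment; what a row does not reach only later rows make up. A row lasts 1/8 s, in which the tool goes at most 0.0625 m and 0.188 rad, less where a joint would pass 70% of its speed; a pose out of reach is approached as far as the arm can. The fingers move at their own pace and stop on an object; the grip force is fixed at half the most. Time passes only in rows, so rows that do not move let the fingers close. The tool returns the time, the measured TCP pose, the force, the opening and the grip force at its end. only (a regular expression) keeps the lines of the reply that match it, lines (a string "A,B") keeps lines A to B, and quiet returns only ok. Input that does not fit is refused with a message, and nothing moves.
- get_obs(): the state, without advancing time (a new reading comes with each control period).
- eyes.camera(name): name is "side" or "top"; returns the picture (384x512x3 uint8, blue, green, red); there is no depth.
- eyes.camera_params(name): a dict with "fovy" (degrees; the focal length in pixels is half the picture's height over the tangent of half this angle, whatever the lens; pixels are square), "cx", "cy" (the principal point, pixels), "view" (4x4, takes a point from world to camera coordinates). Camera axes: x right, y up, looking along -z (the intrinsics and any distortion apply to the point x, -y, -z); pixel columns grow to the right and rows downward; lengths in m; the calibration is good to about 2 mm. A picture is of the moment at which its call begins. camera_params takes no time and is no camera call.
- ctrl.hand_in(): hands the job in; it is judged then, once.
The state is a dict: "time_s": time; "q": joint angles; "dq": joint speeds; "joint_efforts": joint torques, N m; "eef_pos": TCP position; "eef_rot": TCP orientation; "wrist_force": force on the tool from outside, world axes, zero at the start; "torque": the same for the moment, N m; "opening": opening from 0.0 (shut) to 1.0 (fully open); "grasp_force": force on a finger pad.
Only numpy, scipy, OpenCV 4.12 (cv2) and the standard library are available. Lean on these libraries where they do the work, as an engineer would, in place of code of your own. Each camera call takes 0.05 s, during which the arm holds its last target. There are 200 camera calls.

## Working session

There is one attempt and no reset: what is moved stays moved. The work goes in short steps, Python scripts to look and compute and a tool call to move; the robot and the scene stay as the last step left them, time stands still between calls to the robot, and variables do not carry over. Pictures are saved under pics/ and viewed, at most 10 in all, crops included, and the job is handed in when it is done.

```bash
ls; mkdir -p pics; python3 - <<'E'
from bench import ctrl, eyes, get_obs
import cv2
for n in("top","side"):
    cv2.imwrite(f"pics/{n}0.png",eyes.camera(n)); p=eyes.camera_params(n); print(n,p)
o=get_obs();print(o["time_s"],o["eef_pos"],o["eef_rot"])
E
```

```text
bench.py
pics
top {'fovy': 45.19815804001814, 'cx': 251.57724896932547, 'cy': 185.6052845122589, 'view': array([[ 0.02740423, -0.99959091,  0.00818708, -0.16063735],
       [ 0.99254588,  0.02818221,  0.11856829, -0.56914143],
       [-0.11875052,  0.00487678,  0.99291215, -1.02606716],
       [ 0.        ,  0.        ,  0.        ,  1.        ]])}
side {'fovy': 54.032070149715715, 'cx': 255.23379068653267, 'cy': 196.23902948085254, 'view': array([[ 0.99840766,  0.05635877,  0.0024164 , -0.52898929],
       [-0.039983  ,  0.67679033,  0.73508925,  0.0626874 ],
       [ 0.03979333, -0.73401536,  0.67796604, -1.0316248 ],
       [ 0.        ,  0.        ,  0.        ,  1.        ]])}
0.1 [ 0.24937749 -0.51755259  0.23048001] [-7.93037384e-04  9.74928872e-01  2.22515314e-01 -2.10832087e-06]
```

View pics/top0.png

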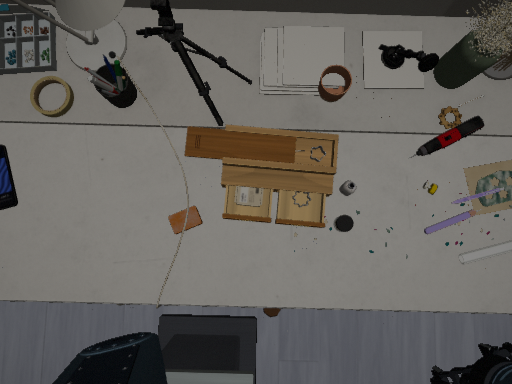

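View pics/side0.png

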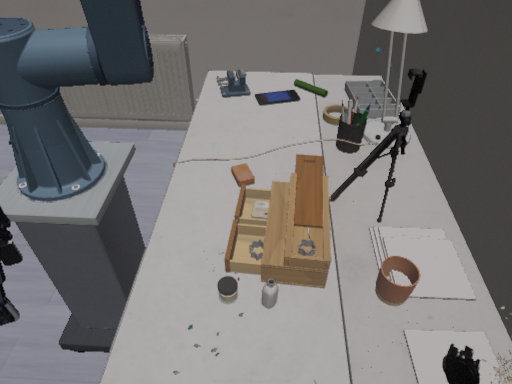

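The top view shows the clay-like block in the left drawer (~248,196) and a star in the right drawer (~301,200). The cover sticks out left to ~(187,142), and the sander is at (185,220), the jar at (344,223) and the bottle at (347,188). I'll zoom in to pick corners.

```bash
python3 - <<'E'
import cv2
a=cv2.imread("pics/top0.png")[118:238,165:365]
cv2.imwrite("pics/crop.png",cv2.convertScaleAbs(cv2.resize(a,None,fx=4,fy=4,interpolation=cv2.INTER_CUBIC),alpha=1.5))
E
```

```text
(no output)
```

View pics/crop.png

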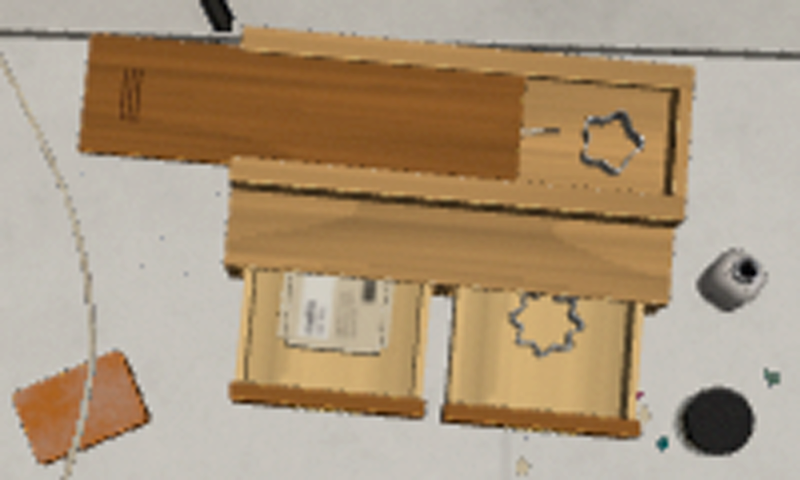

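The crop confirms it: the wrapped clay is in the left drawer, the cutter in the right. The left front's outer edge runs from (230,401) to (425,417), the cover edge from (92,35) to (80,152), and the case's front top edge from (225,263) to (667,305), all in crop pixels.

```bash
cat > h.py <<'E'
import numpy as np, cv2
from bench import ctrl, eyes, get_obs
def ray(n,px,z):
    p=eyes.camera_params(n);f=192/np.tan(np.radians(p["fovy"]/2));V=p["view"]
    d=V[:3,:3].T@np.array([(px[0]-p["cx"])/f,-(px[1]-p["cy"])/f,-1]);c=-V[:3,:3].T@V[:3,3]
    return c+d*(z-c[2])/d[2]
def crop(u,v,z): return ray("top",(165+u/4,118+v/4),z)
E
python3 - <<'E'
from h import *
p=eyes.camera_params("top");print("cam",-p["view"][:3,:3].T@p["view"][:3,3])
L,R=crop(225,263,.066),crop(667,305,.066)
tl,tr,bl=[crop(*a,.096) for a in((242,28),(693,68),(684,220))]
d=L-R;print("case L,R",L,R,np.linalg.norm(d));y=d/np.linalg.norm(d);x=np.array([y[1],-y[0],0])
e=tl-tr;print("tray",tl,tr,bl,np.linalg.norm(e),np.linalg.norm(tr-bl),"yaws",[np.degrees(np.arctan2(-q[0],q[1])) for q in(d,e)])
yaw=np.mean([np.arctan2(-q[0],q[1]) for q in(d,e)])
x=np.array([np.cos(yaw),np.sin(yaw),0]);y=np.array([-x[1],x[0],0])
o1=(L+R)/2+.065*x;o2=(tl+tr)/2-.065*x;print("origin",o1,o2,"yaw",yaw);o=(o1+o2)/2
P=dict(dl1=(230,401,.058),dl2=(425,417,.058),dr1=(442,420,.058),dr2=(640,437,.058),c1=(92,35,.09),c2=(80,152,.09),
 s1=(12,395,.024),s2=(122,350,.024),s3=(150,418,.024),s4=(42,464,.024),jar=(716,421,.043),bot=(748,268,.072))
for k,v in P.items():
    w=crop(*v);print(k,w.round(4),"chest",((w-o)@x).round(4),((w-o)@y).round(4))
E
```

```text
cam [ 0.44745512 -0.13952807  1.08759182]
case L,R [ 0.57188163 -0.07681447  0.066     ] [ 0.55531087 -0.32369634  0.066     ] 0.24743736784041984
tray [ 0.69855791 -0.08341104  0.096     ] [ 0.68339236 -0.33169909  0.096     ] [ 0.59886673 -0.32722879  0.096     ] 0.2487507789387056 0.08464375155994969 yaws [np.float64(-3.839944466899875), np.float64(-3.4953113004632073)]
origin [ 0.62846313 -0.20441336  0.066     ] [ 0.62610826 -0.20339711  0.096     ] yaw -0.0640121823081945
dl1 [ 0.4955 -0.0818  0.058 ] chest -0.1393 0.1134
dl2 [ 0.4897 -0.1906  0.058 ] chest -0.1382 0.0044
dr1 [ 0.4883 -0.2001  0.058 ] chest -0.139 -0.0051
dr2 [ 0.4819 -0.3106  0.058 ] chest -0.1383 -0.1158
c1 [ 6.937e-01 -4.000e-04  9.000e-02] chest 0.0532 0.2073
c2 [0.628  0.0033 0.09  ] chest -0.0126 0.2068
s1 [0.4971 0.0454 0.024 ] chest -0.1459 0.2405
s2 [ 0.5248 -0.0166  0.024 ] chest -0.1143 0.1803
s3 [ 0.4861 -0.0343  0.024 ] chest -0.1518 0.1602
s4 [0.4581 0.0264 0.024 ] chest -0.1835 0.219
jar [ 0.4926 -0.356   0.043 ] chest -0.1247 -0.1604
bot [ 0.5766 -0.3675  0.072 ] chest -0.0401 -0.1665
```

Sizes check out: the case measures 247 mm (250 given) and the tray 85 mm (87). The left drawer is open about 74 mm and the cover about 82 mm. I'll move to a point in front of the left drawer, fingers shut and aligned with the chest.

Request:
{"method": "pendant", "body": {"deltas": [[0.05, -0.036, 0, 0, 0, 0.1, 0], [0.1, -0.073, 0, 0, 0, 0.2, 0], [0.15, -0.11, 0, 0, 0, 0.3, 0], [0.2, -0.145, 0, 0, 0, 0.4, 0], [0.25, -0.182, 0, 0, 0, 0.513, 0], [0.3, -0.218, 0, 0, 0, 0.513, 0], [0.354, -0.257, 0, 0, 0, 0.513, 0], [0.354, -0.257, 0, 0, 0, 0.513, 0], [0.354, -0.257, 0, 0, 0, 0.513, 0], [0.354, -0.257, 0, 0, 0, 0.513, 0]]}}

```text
refused: deltas: the value is too long (schema: maxItems 1). Nothing was moved.
```

Wrong form. The message asks for a list holding one list of rows, three levels of brackets, so I'll send the same numbers that way.

Request:
{"method": "pendant", "body": {"deltas": [[[0.05, -0.036, 0, 0, 0, 0.1, 0], [0.1, -0.073, 0, 0, 0, 0.2, 0], [0.15, -0.11, 0, 0, 0, 0.3, 0], [0.2, -0.145, 0, 0, 0, 0.4, 0], [0.25, -0.182, 0, 0, 0, 0.513, 0], [0.3, -0.218, 0, 0, 0, 0.513, 0], [0.354, -0.257, 0, 0, 0, 0.513, 0], [0.354, -0.257, 0, 0, 0, 0.513, 0], [0.354, -0.257, 0, 0, 0, 0.513, 0], [0.354, -0.257, 0, 0, 0, 0.513, 0]]]}}

```text
time_s: 1.35
eef_pos: [0.4564, -0.1342, 0.2311]
eef_rot: [0.0, 0.999, -0.033, -0.0]
wrist_force: [-0.1, -0.9, -0.3]
opening: -0.002
grasp_force: 0.0
```

Request:
{"method": "pendant", "body": {"deltas": [[[0, 0, 0.05, 0, 0, 0, 0], [0, 0, 0.1, 0, 0, 0, 0], [0, 0, 0.15, 0, 0, 0, 0], [0, 0, 0.19, 0, 0, 0, 0], [0, 0, 0.19, 0, 0, 0, 0]]]}}

```text
time_s: 1.98
eef_pos: [0.4538, -0.1329, 0.0385]
eef_rot: [-0.002, 0.999, -0.033, -0.003]
wrist_force: [-0.2, -0.4, 0.5]
opening: 0.006
grasp_force: 0.0
```

Request:
{"method": "pendant", "body": {"deltas": [[[0.01, 0, 0, 0, 0, 0, 0], [0.02, 0, 0, 0, 0, 0, 0], [0.03, 0, 0, 0, 0, 0, 0], [0.04, 0, 0, 0, 0, 0, 0], [0.05, 0, 0, 0, 0, 0, 0], [0.06, 0, 0, 0, 0, 0, 0], [0.07, 0, 0, 0, 0, 0, 0], [0.08, 0, 0, 0, 0, 0, 0], [0.085, 0, 0, 0, 0, 0, 0], [0.085, 0, 0, 0, 0, 0, 0]]]}}

```text
time_s: 3.22
eef_pos: [0.5423, -0.1385, 0.0412]
eef_rot: [0.0, 0.999, -0.032, 0.0]
wrist_force: [-0.3, -0.2, 0.2]
opening: -0.001
grasp_force: 0.0
```

Request:
{"method": "pendant", "body": {"deltas": [[[0.002, 0, 0, 0, 0, 0, 0], [0.004, 0, 0, 0, 0, 0, 0], [0.006, 0, 0, 0, 0, 0, 0], [0.006, 0, 0, 0, 0, 0, 0]]]}}

```text
time_s: 3.72
eef_pos: [0.5479, -0.1388, 0.0413]
eef_rot: [0.0, 0.999, -0.032, 0.0]
wrist_force: [-0.6, 0.1, -0.7]
opening: -0.001
grasp_force: 0.3
```

Request:
{"method": "pendant", "body": {"deltas": [[[0.002, 0, 0, 0, 0, 0, 0], [0.004, 0, 0, 0, 0, 0, 0], [0.004, 0, 0, 0, 0, 0, 0]]]}}

```text
time_s: 4.1
eef_pos: [0.5521, -0.1391, 0.0413]
eef_rot: [0.0, 0.999, -0.032, 0.0]
wrist_force: [-1.0, 0.9, -0.5]
opening: -0.003
grasp_force: 0.2
```

```bash
python3 - <<'E'
from h import *
a=eyes.camera("top");print(get_obs()["wrist_force"])
cv2.imwrite("pics/p1.png",cv2.convertScaleAbs(cv2.resize(a[118:238,165:365],None,fx=4,fy=4,interpolation=cv2.INTER_CUBIC),alpha=1.5))
b=eyes.camera("side");cv2.imwrite("pics/s1.png",cv2.resize(b[140:310,200:360],None,fx=3.5,fy=3.5,interpolation=cv2.INTER_CUBIC))
E
```

```text
[ 0.17668533 -0.15635965 -0.68176668]
```

View pics/s1.png

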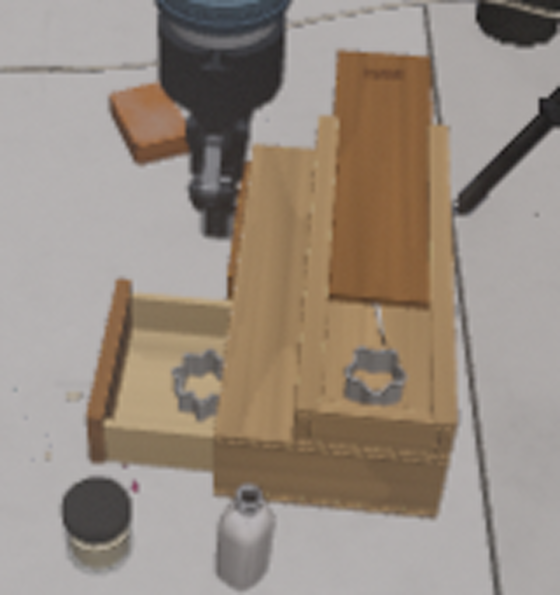

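The side view shows the left drawer nearly shut, with its front at (240,230) and the fingers at (218,220). The right drawer is untouched. I'll creep on to the stop.

Request:
{"method": "pendant", "body": {"deltas": [[[0.002, 0, 0, 0, 0, 0, 0], [0.004, 0, 0, 0, 0, 0, 0], [0.004, 0, 0, 0, 0, 0, 0]]]}}

```text
time_s: 4.58
eef_pos: [0.5561, -0.1393, 0.0414]
eef_rot: [0.0, 0.999, -0.032, 0.0]
wrist_force: [0.0, 0.1, -0.0]
opening: -0.001
grasp_force: 0.0
```

Request:
{"method": "pendant", "body": {"deltas": [[[0.001, 0, 0, 0, 0, 0, 0], [0.002, 0, 0, 0, 0, 0, 0], [0.002, 0, 0, 0, 0, 0, 0]]]}}

```text
time_s: 4.95
eef_pos: [0.5579, -0.1394, 0.0413]
eef_rot: [0.0, 0.999, -0.032, 0.0]
wrist_force: [-0.4, 0.0, -0.4]
opening: 0.004
grasp_force: 0.2
```

Request:
{"method": "pendant", "body": {"deltas": [[[0.001, 0, 0, 0, 0, 0, 0], [0.002, 0, 0, 0, 0, 0, 0], [0.002, 0, 0, 0, 0, 0, 0]]]}}

```text
time_s: 5.32
eef_pos: [0.558, -0.1394, 0.0412]
eef_rot: [-0.0, 0.999, -0.032, -0.002]
wrist_force: [-9.6, 0.1, 6.9]
opening: 0.002
grasp_force: 4.5
```

The drawer stopped hard at the expected place: TCP at chest x -73 mm with a half finger of about 8 mm. Next I retreat, rise, and go out beyond the cover's edge.

Request:
{"method": "pendant", "body": {"deltas": [[[0.001, 0, 0, 0, 0, 0, 0], [0.001, 0, 0, 0, 0, 0, 0], [-0.03, 0, 0, 0, 0, 0, 0], [-0.03, 0, -0.06, 0, 0, 0, 0], [-0.03, 0, -0.12, 0, 0, 0, 0], [-0.03, 0, -0.16, 0, 0, 0, 0], [-0.03, 0, -0.16, 0, 0, 0, 0]]]}}

```text
time_s: 6.2
eef_pos: [0.5325, -0.1388, 0.2059]
eef_rot: [0.002, 0.999, -0.032, 0.004]
wrist_force: [0.8, 0.2, -0.5]
opening: 0.001
grasp_force: 0.0
```

Request:
{"method": "pendant", "body": {"deltas": [[[0.02, -0.05, 0, 0, 0, 0, 0], [0.04, -0.1, 0, 0, 0, 0, 0], [0.06, -0.15, 0, 0, 0, 0, 0], [0.09, -0.19, 0, 0, 0, 0, 0], [0.117, -0.2, 0, 0, 0, 0, 0], [0.117, -0.2, 0, 0, 0, 0, 0], [0.117, -0.2, 0, 0, 0, 0, 0]]]}}

```text
time_s: 7.08
eef_pos: [0.6584, 0.0543, 0.1998]
eef_rot: [-0.0, 0.999, -0.032, -0.001]
wrist_force: [0.2, -0.1, -0.3]
opening: 0.002
grasp_force: 0.0
```

```bash
python3 - <<'E'
from h import *
b=eyes.camera("side");cv2.imwrite("pics/s2.png",cv2.resize(b[90:310,200:400],None,fx=2.7,fy=2.7,interpolation=cv2.INTER_CUBIC))
E
```

```text
(no output)
```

View pics/s2.png

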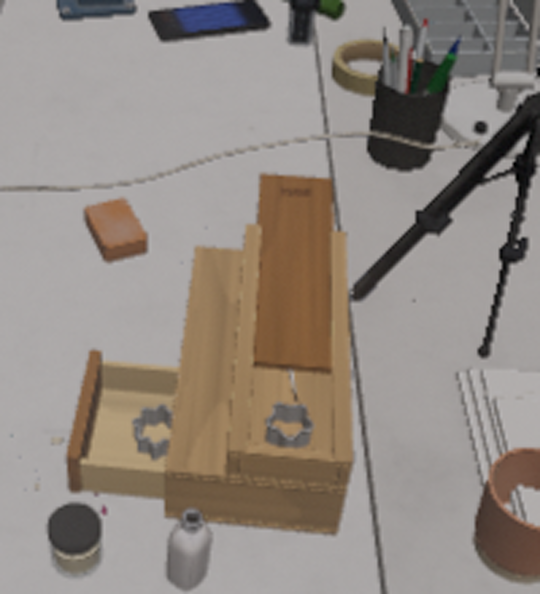

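The left drawer is flush, and the cover (edge at ~(295,180)) is still out. The tripod foot at (360,295) leans away from the path. Now I descend and push along chest -y (tool +y).

Request:
{"method": "pendant", "body": {"deltas": [[[0, 0, 0.05, 0, 0, 0, 0], [0, 0, 0.1, 0, 0, 0, 0], [0, 0, 0.122, 0, 0, 0, 0], [0, 0, 0.122, 0, 0, 0, 0], [0, 0, 0.122, 0, 0, 0, 0]]]}}

```text
time_s: 7.75
eef_pos: [0.661, 0.0542, 0.0817]
eef_rot: [0.0, 0.999, -0.032, 0.002]
wrist_force: [-0.2, 0.2, 0.7]
opening: 0.004
grasp_force: 0.0
```

Request:
{"method": "pendant", "body": {"deltas": [[[0, 0.01, 0, 0, 0, 0, 0], [0, 0.02, 0, 0, 0, 0, 0], [0, 0.03, 0, 0, 0, 0, 0], [0, 0.04, 0, 0, 0, 0, 0], [0, 0.05, 0, 0, 0, 0, 0], [0, 0.06, 0, 0, 0, 0, 0], [0, 0.07, 0, 0, 0, 0, 0], [0, 0.08, 0, 0, 0, 0, 0], [0, 0.085, 0, 0, 0, 0, 0], [0, 0.085, 0, 0, 0, 0, 0]]]}}

```text
time_s: 9.0
eef_pos: [0.6537, -0.0309, 0.0791]
eef_rot: [0.0, 0.999, -0.032, -0.0]
wrist_force: [0.4, -0.3, 0.0]
opening: 0.001
grasp_force: 0.0
```

Request:
{"method": "pendant", "body": {"deltas": [[[0, 0.004, 0, 0, 0, 0, 0], [0, 0.008, 0, 0, 0, 0, 0], [0, 0.012, 0, 0, 0, 0, 0], [0, 0.012, 0, 0, 0, 0, 0]]]}}

```text
time_s: 9.5
eef_pos: [0.653, -0.0428, 0.0792]
eef_rot: [0.0, 0.999, -0.032, -0.0]
wrist_force: [-0.3, 0.5, 0.0]
opening: 0.0
grasp_force: 0.0
```

```bash
python3 - <<'E'
from h import *
a=eyes.camera("side");cv2.imwrite("pics/s3.png",cv2.resize(a[90:310,200:400],None,fx=2.7,fy=2.7,interpolation=cv2.INTER_CUBIC))
E
```

```text
(no output)
```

View pics/s3.png

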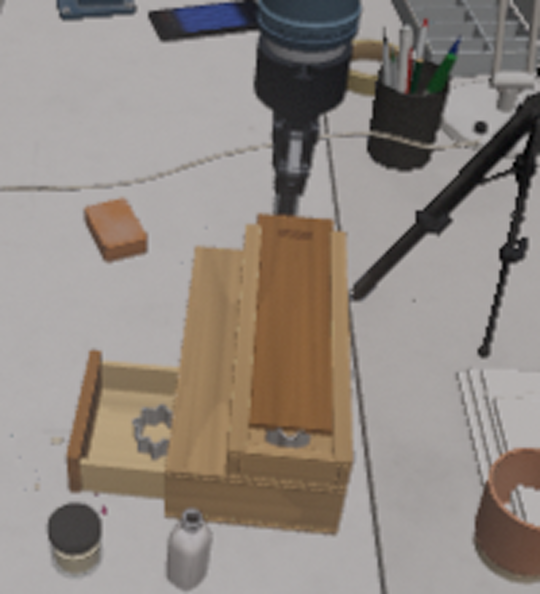

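The cover is sliding in; its edge is now at (295,215), with about 25 mm to go.

Request:
{"method": "pendant", "body": {"deltas": [[[0, 0.005, 0, 0, 0, 0, 0], [0, 0.01, 0.001, 0, 0, 0, 0], [0, 0.015, 0.002, 0, 0, 0, 0], [0, 0.015, 0.002, 0, 0, 0, 0]]]}}

```text
time_s: 10.05
eef_pos: [0.6522, -0.058, 0.0772]
eef_rot: [0.0, 0.999, -0.032, -0.0]
wrist_force: [0.2, 0.3, 0.4]
opening: 0.001
grasp_force: 0.0
```

Request:
{"method": "pendant", "body": {"deltas": [[[0, 0.002, 0, 0, 0, 0, 0], [0, 0.004, 0, 0, 0, 0, 0], [0, 0.004, 0, 0, 0, 0, 0]]]}}

```text
time_s: 10.42
eef_pos: [0.6518, -0.0614, 0.0771]
eef_rot: [0.0, 0.999, -0.032, -0.0]
wrist_force: [-0.0, 1.2, -0.2]
opening: 0.004
grasp_force: 0.1
```

Request:
{"method": "pendant", "body": {"deltas": [[[0, 0.002, 0, 0, 0, 0, 0], [0, 0.003, 0, 0, 0, 0, 0], [0, 0.003, 0, 0, 0, 0, 0]]]}}

```text
time_s: 10.8
eef_pos: [0.6517, -0.0644, 0.0772]
eef_rot: [0.0, 0.999, -0.032, -0.0]
wrist_force: [-0.8, 0.1, 0.4]
opening: 0.003
grasp_force: 0.3
```

Request:
{"method": "pendant", "body": {"deltas": [[[0, 0.002, 0, 0, 0, 0, 0], [0, 0.002, 0, 0, 0, 0, 0]]]}}

```text
time_s: 11.05
eef_pos: [0.6516, -0.0659, 0.0773]
eef_rot: [-0.0, 0.999, -0.032, -0.0]
wrist_force: [0.3, 3.3, -0.6]
opening: 0.003
grasp_force: 1.6
```

Request:
{"method": "pendant", "body": {"deltas": [[[0, 0.002, 0, 0, 0, 0, 0], [0, 0.002, 0, 0, 0, 0, 0]]]}}

```text
time_s: 11.3
eef_pos: [0.6515, -0.0661, 0.0772]
eef_rot: [-0.002, 0.999, -0.032, -0.0]
wrist_force: [0.8, 8.9, -0.3]
opening: -0.0
grasp_force: 4.7
```

Request:
{"method": "pendant", "body": {"deltas": [[[0, 0.002, 0, 0, 0, 0, 0], [0, 0.002, 0, 0, 0, 0, 0]]]}}

```text
time_s: 11.55
eef_pos: [0.6515, -0.0664, 0.0772]
eef_rot: [-0.003, 0.999, -0.032, -0.0]
wrist_force: [1.9, 14.6, 0.6]
opening: 0.002
grasp_force: 7.6
```

It's on the stop: TCP at chest y 139 mm less a half finger of about 14 mm gives 125 mm. I'll back off, rise and check.

Request:
{"method": "pendant", "body": {"deltas": [[[0, -0.03, 0, 0, 0, 0, 0], [0, -0.06, 0, 0, 0, 0, 0], [0, -0.08, -0.05, 0, 0, 0, 0], [0, -0.12, -0.1, 0, 0, 0, 0], [0, -0.17, -0.13, 0, 0, 0, 0], [0, -0.22, -0.13, 0, 0, 0, 0], [0, -0.22, -0.13, 0, 0, 0, 0], [0, -0.22, -0.13, 0, 0, 0, 0]]]}}

```text
time_s: 12.55
eef_pos: [0.6654, 0.1486, 0.207]
eef_rot: [0.001, 0.999, -0.032, -0.0]
wrist_force: [0.9, -1.5, -0.2]
opening: -0.002
grasp_force: 0.0
```

```bash
python3 - <<'E'
from h import *
a=eyes.camera("top");a=a[118:238,165:365]
cv2.imwrite("pics/p2.png",cv2.convertScaleAbs(cv2.resize(a,None,fx=4,fy=4,interpolation=cv2.INTER_CUBIC),alpha=1.5))
E
```

```text
(no output)
```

View pics/p2.png

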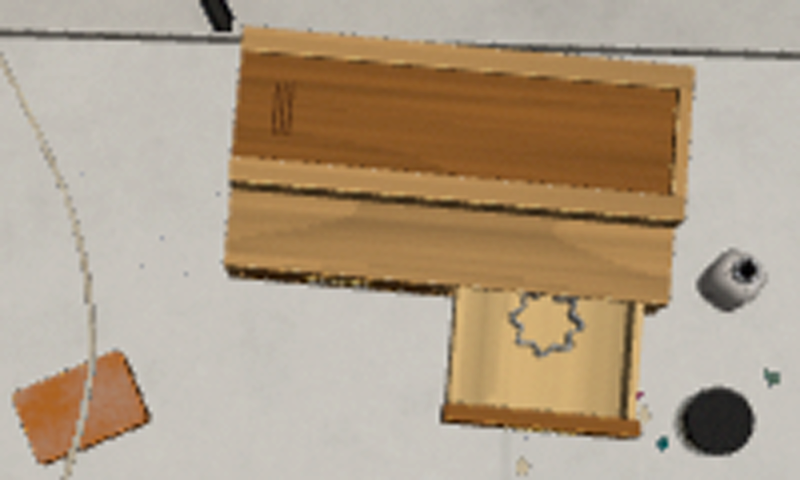

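The picture shows the cover flush with the left side at (235,105) and the left drawer shut. The right drawer's front is still at (442–640, 437), and the sander, jar and bottle haven't moved.

```bash
python3 -c "
from bench import ctrl, eyes, get_obs
print(ctrl.hand_in())"
```

```text
the job is handed in; nothing more can be done
None
```

The clay drawer (left) and the cover are both pushed fully shut against their stops; the cutter's drawer stays open, nothing round the chest moved in the last picture, and the job is handed in (the judge's verdict wasn't shown).

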